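# Check the portion scale with the test weight

## Robot

A 6-joint arm with a two-finger parallel gripper is mounted at the origin on a cart in front of the work surface, level with it; the furniture and walls round the work are solid. World frame = base frame: x ahead of the robot, y to its left, z up, the work surface at z = 0. Lengths are in m, angles in rad, forces in N, time in s.
With the tool pointing down it reaches from about 0.35 to 0.975 m from the base axis. Payload 4.9 kg.
Tool frame: the origin (TCP) lies at the very end of the fingers, on their centre line; the grasp point (between the pads) lies 19 mm behind it (ctrl.grip_point_offset is the distance from the TCP to the grasp point, in m); z points along the fingers, y is the line along which they close (so a half turn about z gives the same grasp; the last joint's range is limited). The gripper opens to 85 mm and grips with 20 to 120 N. Pads are 22 mm wide; open, the fingers measure 114 mm over their backs; the gripper's body (76 mm by 85 mm) begins 54 mm behind the grasp point. The pads swing forward as they close: fully open they stand 13 mm farther back than shut.
Start: joints at [-1.267, 0.053, 1.613, -0, 1.476, -0.119], TCP at [0.256, -0.57, 0.231] pointing down, gripper open.
Joint ranges: [-3.01, 3.01], [-1.01, 2.22], [0.06, 2.58], [-1.02, 4.17], [0.09, 2.62], [-3.14, 3.14]. Speed limits (rad/s): [2.57, 2.57, 3.14, 3.14, 3.14, 3.14].

## Interface

Orientations are given as a rotation vector (axis times angle).
In Python, from station import ctrl gives the robot as it stands.
- The arm moves only by the tool send_rows, never from a script. Its argument "rows" is a list of rows, each a list of 3 entries, a list of its own where there are three numbers: the finger opening in cm, from 0 to 8.54, then the shift along the tool's x, y, z in cm, then the turn about the tool's z in degrees. A call has 1 to 10 rows; each row shifts and turns the commanded pose from where the row before left it, along the tool's axes as they then stand; what a row does not reach is not made up. A row lasts 1/8 s, in which the tool goes at most 62.5 mm and 10.7 degrees, less where a joint would pass 70% of its speed; a pose out of reach is approached as far as the arm can. A call with a gripper value outside its range is refused whole. The fingers move at their own pace and stop on an object; "newtons" is the grip in N (left out, the last holds). Time passes only in rows, so rows that do not move let the fingers close. It gives the time, the measured TCP pose, the force, the opening and the grip force at its end, in the units of the state.
- ctrl.get_obs(): the state, without advancing time (a new reading comes with each control period).
- ctrl.get_image(name): name is "side" or "top"; returns a dict with "frame" (420x560x3 uint8, red, green, blue), "range_z" (420x560 float32, m along the optical axis (not along the pixel's ray), 0 where there is no reading), "fx", "fy", "cx", "cy" (pixels), "k1" (the pictures are not rectified: a ray, as slopes to the right and down, at radius r is drawn at 1 + k1 r^2 times it, then the intrinsics apply), "cam_to_world" (4x4, takes a point from camera to world coordinates). Camera axes: x right, y down, z forward; pixel columns grow to the right and rows downward; lengths in m; the calibration is good to about 2 mm. A picture is of the moment at which its call begins.
- ctrl.finish_job(): hands the job in; it is judged then, once.
The state is a dict: "t": time; "q": joint angles; "dq": joint speeds; "effort": joint torques, N m; "tool_pos": TCP position; "tool_rot": TCP orientation; "contact_force": force on the tool from outside, world axes, zero at the start; "wrist_torque": the same for the moment, N m; "opening": finger opening in m; "grip_force": force on a finger pad.
Only numpy, scipy, OpenCV 4.12 (cv2) and the standard library are available. Lean on these libraries where they do the work, as an engineer would, in place of code of your own. Each camera call takes 0.05 s, during which the arm holds its last target. There are 200 camera calls.

## Task

Check the portion scale on the work table (not the one on the counter behind) before the dough is weighed. With nothing on the pan, press the zero button on its panel (the one next to the display, not the power button at the right-hand end); then lift the 100 g weight, the largest, out of its pocket in the wooden block, set it down gently and upright in the middle of the scale's pan and let go. Leave the other weights in their pockets and the other things on the table where they are.

Things in the scene. Friction and masses are not known exactly. Their poses are not given: they have to be found in the camera images.
- portion_scale: digital portion scale, pale plastic, 145 x 225 x 35 mm, fixed. Origin: centre of its underside. Its own -y end, the panel, faces the robot within 20 degrees; own +x is to the right as seen from there. Panel, left to right: display, zero button, power button (both round, 17 mm, tops 30 mm above the table). Behind it the flat pan, 140 (x) x 144 (y) mm, top at 35 mm
- zero_button (a point): middle of the top of the zero (tare) button, the red one next to the display. Axes as the scale's
- power_button (a point): middle of the top of the power button, the pale one at the right-hand end of the panel, 24 mm from the zero button. Not to be pressed
- pan_centre (a point): middle of the pan's flat top, 35 mm above the table; sinks with the pan. Axes as the scale's
- portion_scale_tare (a joint): travel of the zero button: 0 out, 0.0012 m fully in (about 4 N; springs back)
- portion_scale_power (a joint): travel of the power button: 0 out, 0.0012 m fully in (about 4 N)
- portion_scale_pan (a joint): how far the pan has sunk on its spring: 0 empty, about 0.0014 m under 100 g, 0.0025 m at its stop
- weight_block: plain wooden block, 64 mm (its x) x 156 mm (its y) x 30 mm high, fixed, with a row of four round pockets along y, each 15 mm deep and 2 mm wider than its weight, largest weight at +y. Origin: centre of its underside
- weight_100: the largest steel knob weight, 100 g: plain cylinder 22 mm across and 30 mm high with a waisted knob 15 mm across on top, 43 mm high in all. Origin: centre of its underside; z up its axis. It stands in pocket at y = 50 mm of the block, its lowest 15 mm in the bore
- weight_50: a smaller steel knob weight, 50 g: plain cylinder 18 mm across and 24 mm high with a waisted knob 12 mm across on top, 35 mm high in all. Origin: centre of its underside; z up its axis. It stands in pocket at y = 12 mm of the block, its lowest 15 mm in the bore
- weight_20: a smaller steel knob weight, 20 g: plain cylinder 14 mm across and 17 mm high with a waisted knob 10 mm across on top, 26 mm high in all. Origin: centre of its underside; z up its axis. It stands in pocket at y = -21 mm of the block, its lowest 15 mm in the bore
- weight_10: a smaller steel knob weight, 10 g: plain cylinder 11 mm across and 13 mm high with a waisted knob 9 mm across on top, 21 mm high in all. Origin: centre of its underside; z up its axis. It stands in pocket at y = -50 mm of the block, its lowest 15 mm in the bore
- pocket_100 (a point): centre of the floor of the 100 g weight's pocket, 15 mm above the table, 15 mm below the block's top; axes as the block's
- pocket_50 (a point): centre of the floor of the 50 g weight's pocket, 15 mm above the table, 15 mm below the block's top; axes as the block's
- pocket_20 (a point): centre of the floor of the 20 g weight's pocket, 15 mm above the table, 15 mm below the block's top; axes as the block's
- pocket_10 (a point): centre of the floor of the 10 g weight's pocket, 15 mm above the table, 15 mm below the block's top; axes as the block's
- egg_cup: small steel cup of egg, 67 mm across, 42 mm high; bystander. Origin: centre of its underside
- ring_cutter_0: tinplate ring cutter 66 mm across, 32 mm high; bystander. Origin: centre of its underside
- bench_scraper: steel scraper with a cream handle, 236 x 116 x 22 mm, lying flat; bystander. Origin: centre of its underside
Things that resemble listed ones, but are neither listed nor needed, are in the scene too. What is shaped like the weight_100 but green, orange or yellow is not meant.

How it is judged:
On the way, in this order (a step that is already met when the one before it is completed fails the run):
1. the zero button is pressed while the pan is empty (value of joint portion_scale_tare above 0.0007 m and value of joint portion_scale_pan below 0.0004 m), for 0.04 s.
2. the 100 g weight is held clear of its pocket (z of weight_100 in the frame of pocket_100 above 0.02 m and contact force between the fingers and weight_100 above 0.5 N), for 0.1 s.
At the end, for the whole second after the job is handed in: The 100 g weight stands upright and still on the pan within 30 mm of its middle, released, the pan sunk under it alone; both buttons are out; the other three weights stand in their pockets (within 8 mm) (horizontal distance between weight_100 and pan_centre below 0.03 m and angle between weight_100's own z axis and vertical below 0.1 rad and z of weight_100 in the frame of pan_centre between -0.004 and 0.004 m and value of joint portion_scale_pan between 0.0007 and 0.0022 m and linear speed of weight_100 below 0.02 m/s and value of joint each of portion_scale_tare, portion_scale_power below 0.0004 m and distance between weight_50 and pocket_50 below 0.008 m and distance between weight_20 and pocket_20 below 0.008 m and distance between weight_10 and pocket_10 below 0.008 m and angle between each of weight_50, weight_20, weight_10's own z axis and vertical below 0.25 rad); the robot touches nothing.
It fails at once if the power button is pressed (value of joint portion_scale_power above 0.0008 m).
It fails at once if the zero button is pressed with the weight on the pan (value of joint portion_scale_tare above 0.0007 m and contact force between weight_100 and portion_scale above 0.3 N).
It fails at once if the weight is dropped over the scale (let go more than about 12 mm up) (horizontal distance between weight_100 and pan_centre below 0.11 m and linear speed of weight_100 above 0.5 m/s and contact force between the fingers and weight_100 below 0.1 N).
It fails at once if the weight is pressed or knocked on the scale with more than 25 N (contact force between weight_100 and portion_scale above 25 N).
It fails at once if the cup, the ring cutter or the scraper is shifted more than 3 cm (distance of any of egg_cup, ring_cutter_0, bench_scraper from where it was at the start of the episode above 0.03 m).
It also fails if it takes over 42 s, if anything falls off the work surface, if the arm or the gripper's body presses on something with over 40 N, if the wrist force passes 120 N, or if a joint passes its speed limit or range.

## Working session

There is one attempt and no reset: what is moved stays moved. The work goes in short steps, Python scripts to look and compute and a tool call to move; the robot and the scene stay as the last step left them, time stands still between calls to the robot, and variables do not carry over. Pictures are saved under pics/ and viewed, at most 10 in all, crops included, and the job is handed in when it is done.

Besides the shell and the picture viewer there is one more tool, called after "Call:" in YAML: its name, and indented under it one key for each argument. send_rows: Moves the arm, as the interface text tells. Its arguments: {"type":"object","properties":{"rows":{"type":"array","items":{"type":"array"}},"newtons":{"type":"number"}},"required":["rows"]}

```bash
ls; mkdir -p pics
cat > h.py <<'E'
import numpy as np, cv2, pickle
from station import ctrl
def grab(n):
    im=ctrl.get_image(n); pickle.dump(im,open(f'{n}.pkl','wb')); return im
def load(n): return pickle.load(open(f'{n}.pkl','rb'))
def cloud(im):
    h,w=im['range_z'].shape
    K=np.array([[im['fx'],0,im['cx']],[0,im['fy'],im['cy']],[0,0,1.]])
    u,v=np.meshgrid(np.arange(w),np.arange(h))
    p=cv2.undistortPoints(np.stack([u,v],-1).reshape(-1,1,2).astype(float),K,np.array([im['k1'],0,0,0,0.])).reshape(h,w,2)
    z=im['range_z'][...,None].astype(float)
    P=np.concatenate([p*z,z],-1); T=im['cam_to_world']
    return P@T[:3,:3].T+T[:3,3]
E
python3 - <<'E'
from h import *
a=grab('top');b=grab('side')
for n,i in (('top',a),('side',b)):
    cv2.imwrite(f'pics/{n}0.png',i['frame'][...,::-1]); print(n,i['fx'],i['k1'],np.round(i['cam_to_world'],3).tolist())
E
```

```text
pics
top 480.59269295873395 -0.0064294466913426855 [[-0.023, -0.992, 0.126, 0.318], [-1.0, 0.023, 0.001, 0.083], [-0.004, -0.126, -0.992, 1.4], [0.0, 0.0, 0.0, 1.0]]
side 425.2757564368241 -0.10138317923876282 [[-0.976, -0.121, 0.183, 0.312], [-0.219, 0.54, -0.813, 0.906], [0.0, -0.833, -0.553, 0.602], [0.0, 0.0, 0.0, 1.0]]
```

View pics/top0.png

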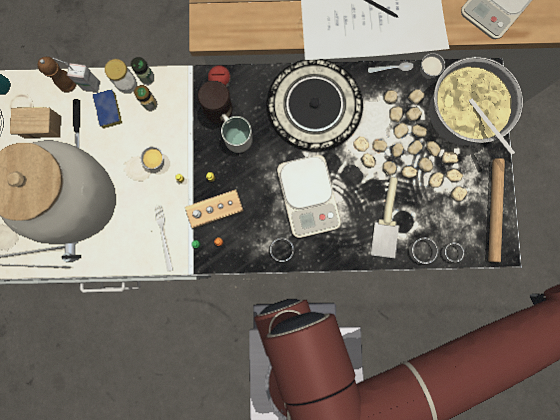

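View pics/side0.png

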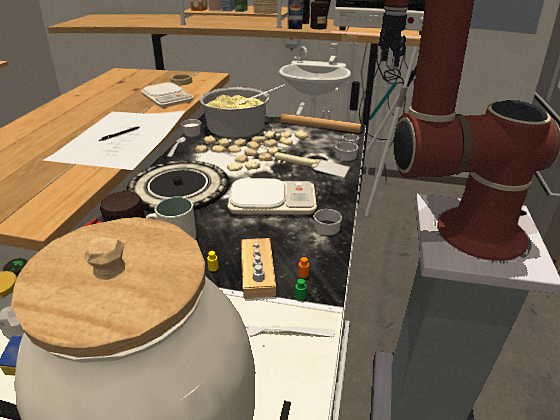

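Top view: the work-table scale has its pan at (305,182) and its panel at (315,218), with the red zero button near (322,217). The block is at (214,209) with steel weights at x=196–231. The look-alikes are green (196,244), orange (219,241) and yellow (180,178) and (210,176). A second scale sits on the counter at (490,15). I choose the steel weight at about (196,213), which is (258,270) in the side view, and will check it in a crop.

Run:
```python
from h import *
a=load('top');b=load('side')
A=a['frame'][150:250,170:350,::-1]; B=b['frame'][170:310,200:340,::-1]
cv2.imwrite('pics/crop.png',np.hstack([cv2.resize(A,(450*1,250)), cv2.resize(B,(300,300))[:250]]) if 0 else np.vstack([cv2.resize(A,(540,300),interpolation=2),np.pad(cv2.resize(B,(300,300),interpolation=2),((0,0),(0,240),(0,0)))]))
for n,im in (('top',a),('side',b)):
    P=cloud(im); f=im['frame'].astype(int); hsv=cv2.cvtColor(im['frame'],cv2.COLOR_RGB2HSV)
    near=(P[...,0]>.3)&(P[...,0]<.85)&(abs(P[...,1])<.5)
    # red button
    m=near&((hsv[...,0]<8)|(hsv[...,0]>172))&(hsv[...,1]>120)&(hsv[...,2]>100)&(P[...,2]>.015)&(P[...,2]<.05)&(abs(P[...,1])<.2)
    print(n,'red',m.sum(),np.median(P[m],0).round(4))
    # pan/scale: pale z 25-45
    m=near&(P[...,2]>.022)&(P[...,2]<.045)&(hsv[...,1]<60)&(hsv[...,2]>140)&(P[...,1]>-.05)&(P[...,1]<.25)
    n2,l,s,c=cv2.connectedComponentsWithStats(m.astype(np.uint8)); k=1+s[1:,4].argmax(); q=P[l==k]
    print('scale',s[k],cv2.minAreaRect((q[:,:2]*1000).astype(np.float32)),np.median(q[:,2]))
    m=near&(hsv[...,0]>8)&(hsv[...,0]<22)&(hsv[...,1]>70)&(P[...,2]>.022)&(P[...,2]<.038)&(P[...,1]>.2)&(P[...,1]<.5)
    m=cv2.morphologyEx(m.astype(np.uint8),cv2.MORPH_CLOSE,np.ones((5,5)))
    n2,l,s,c=cv2.connectedComponentsWithStats(m); k=1+s[1:,4].argmax(); q=P[l==k]; q=q[(q[:,2]>.02)&(q[:,2]<.04)]
    print('block',s[k],cv2.minAreaRect((q[:,:2]*1000).astype(np.float32)),np.median(q[:,2]))
    q=P[near&(P[...,2]>.045)&(P[...,2]<.065)&(P[...,1]>.2)&(P[...,1]<.5)&(hsv[...,1]<60)]
    print('tall',len(q),np.round(np.unique(q.round(3),axis=0),3).tolist()[:40])
```

```text
top red 15 [ 0.466  -0.0583  0.0288]
scale [ 277  155   43   83 2489] ((525.0784912109375, -11.519752502441406), (223.09927368164062, 121.80245971679688), 11.763617515563965) 0.03233731398238793
block [185 191  47  37 924] ((493.8154296875, 258.6846923828125), (64.6534652709961, 140.74363708496094), 17.935901641845703) 0.029155281696726987
tall 125 [[0.474, 0.298, 0.057], [0.474, 0.301, 0.058], [0.474, 0.303, 0.06], [0.475, 0.294, 0.049], [0.476, 0.3, 0.064], [0.476, 0.309, 0.045], [0.477, 0.295, 0.057], [0.477, 0.298, 0.061], [0.478, 0.305, 0.052], [0.478, 0.307, 0.055], [0.479, 0.311, 0.047], [0.48, 0.296, 0.055], [0.48, 0.298, 0.058], [0.48, 0.3, 0.062], [0.48, 0.304, 0.057], [0.48, 0.307, 0.057], [0.481, 0.294, 0.047], [0.483, 0.296, 0.055], [0.483, 0.298, 0.057], [0.483, 0.301, 0.057], [0.483, 0.304, 0.058], [0.483, 0.307, 0.054], [0.486, 0.266, 0.047], [0.486, 0.298, 0.055], [0.486, 0.301, 0.058], [0.486, 0.304, 0.055], [0.487, 0.294, 0.047], [0.487, 0.309, 0.046], [0.488, 0.262, 0.051], [0.488, 0.265, 0.051], [0.488, 0.267, 0.055], [0.489, 0.299, 0.05], [0.49, 0.297, 0.048], [
[... 725 characters left out ...]
4, 0.304, 0.053], [0.475, 0.298, 0.058], [0.475, 0.305, 0.058], [0.475, 0.306, 0.046], [0.475, 0.307, 0.052], [0.475, 0.307, 0.055], [0.475, 0.307, 0.057], [0.476, 0.301, 0.057], [0.476, 0.304, 0.047], [0.476, 0.309, 0.054], [0.476, 0.312, 0.046], [0.477, 0.299, 0.058], [0.477, 0.307, 0.049], [0.477, 0.308, 0.045], [0.477, 0.308, 0.047], [0.477, 0.308, 0.055], [0.477, 0.308, 0.058], [0.478, 0.302, 0.056], [0.478, 0.303, 0.059], [0.478, 0.309, 0.054], [0.478, 0.309, 0.056], [0.478, 0.31, 0.046], [0.479, 0.299, 0.058], [0.479, 0.308, 0.047], [0.479, 0.308, 0.05], [0.479, 0.308, 0.058], [0.48, 0.296, 0.058], [0.48, 0.302, 0.058], [0.48, 0.303, 0.056], [0.48, 0.309, 0.053], [0.48, 0.309, 0.058]]
```

View pics/crop.png

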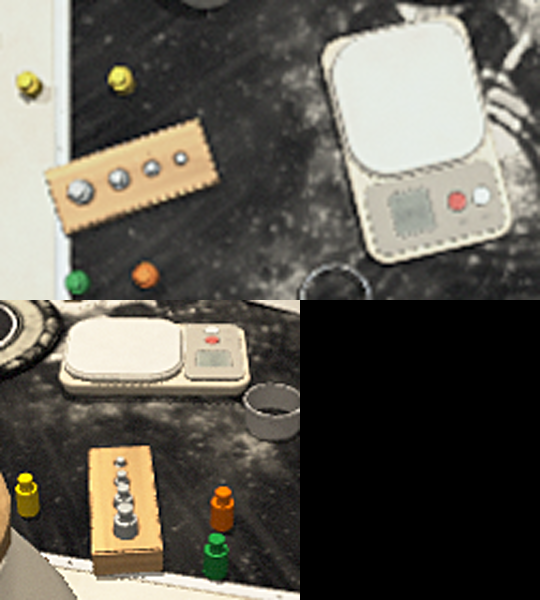

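The crop confirms it: the largest steel weight is at the block's left end (crop 80,190). The red zero button (457,201) lies left of the pale power button (481,196). Next I measure the pan and button precisely and compute the moves.

```bash
cat >> h.py <<'E'
from scipy.spatial.transform import Rotation as R
def go(x,y,z,xdir_deg):
    """shift (cm, current tool axes), then turn (deg) so tool x lies along xdir (mod 180)"""
    o=ctrl.get_obs(); M=R.from_rotvec(o['tool_rot']).as_matrix()
    d=M.T@(np.array([x,y,z])-o['tool_pos'])*100
    cur=np.degrees(np.arctan2(M[1,0],M[0,0])); t=-(xdir_deg-cur); t=(t+90)%180-90   # tool z is down
    print('pos',o['tool_pos'].round(4),'xdir',cur.round(1),'z',M[:,2].round(3),'q6',o['q'].round(2),'t',o['t'])
    print('shift cm',d.round(2),'norm',np.linalg.norm(d).round(2),'turn deg',t.round(1)); 
    a=np.radians(-t); 
    c=np.array([[np.cos(-a),-np.sin(-a),0],[np.sin(-a),np.cos(-a),0],[0,0,1]])
    print('shift if turned first',(c.T@d).round(2))
E
python3 - <<'E'
from h import *
for n in('top','side'):
    im=load(n); P=cloud(im); hsv=cv2.cvtColor(im['frame'],cv2.COLOR_RGB2HSV)
    m=(P[...,0]>.4)&(P[...,0]<.68)&(abs(P[...,1])<.12)&(P[...,2]>.02)&(P[...,2]<.045)&(hsv[...,1]<22)&(hsv[...,2]>205)
    k,l,s,c=cv2.connectedComponentsWithStats(m.astype(np.uint8)); o=s[1:,4].argsort()[::-1][:3]+1
    for j in o:
        q=P[l==j]; print(n,s[j],q.mean(0).round(4),cv2.minAreaRect((q[:,:2]*1000).astype(np.float32)))
    m=(P[...,0]>.4)&(P[...,0]<.6)&(abs(P[...,1])<.12)&((hsv[...,0]<8)|(hsv[...,0]>172))&(hsv[...,1]>80)&(P[...,2]>.02)&(P[...,2]<.045)
    print('red',m.sum(),P[m].mean(0).round(4),np.ptp(P[m],0).round(3))
go(.464,-.056,.08,-90+11)
E
```

```text
top [ 280  157   52   51 2009] [ 0.5658 -0.0152  0.0341] ((566.9244384765625, -15.544914245605469), (138.87832641601562, 135.12510681152344), 11.80241584777832)
top [330 195   7  15  31] [ 0.5081 -0.0925  0.0233] ((505.4833984375, -90.97676086425781), (42.519649505615234, 12.724472999572754), 13.658015251159668)
top [328 213   5   5  23] [ 0.4692 -0.082   0.0283] ((468.8199157714844, -81.89956665039062), (11.745689392089844, 11.490303039550781), 87.59365844726562)
red 25 [ 0.4645 -0.0589  0.0293] [0.015 0.012 0.008]
side [231 197  14   7  26] [0.6007 0.0478 0.0345] ((602.7301025390625, 47.90269470214844), (12.65488052368164, 47.68873977661133), 64.21327209472656)
side [233 180  10   9  19] [ 0.6287 -0.0368  0.0345] ((629.92041015625, -35.058921813964844), (46.925079345703125, 13.536492347717285), 76.8853988647461)
side [296 183   6   2  12] [ 0.4664 -0.079   0.0294] ((466.32843017578125, -78.51500701904297), (13.500126838684082, 9.220026969909668), 10.116012573242188)
red 17 [ 0.4622 -0.0547  0.0291] [0.014 0.017 0.005]
pos [ 0.2563 -0.5694  0.2302] xdir 24.2 z [-0.001  0.002 -1.   ] q6 [-1.27  0.05  1.61 -0.    1.48 -0.12] t 0.1
shift cm [ 40.01 -38.27  15.1 ] norm 57.39 turn deg -76.8
shift if turned first [46.41 30.19 15.1 ]
```

Call:
send_rows:
  rows:
    - [0, [0, 0, 1], -9.6]
    - [0, [0, 0, 1], -9.6]
    - [0, [0, 0, 1], -9.6]
    - [0, [0, 0, 1], -9.6]
    - [0, [0, 0, 1], -9.6]
    - [0, [0, 0, 1], -9.6]
    - [0, [0, 0, 1], -9.6]
    - [0, [0, 0, 1], -9.6]
  newtons: 25

```text
t: 1.1
tool_pos: [0.2563, -0.5696, 0.1503]
tool_rot: [-1.991, -2.429, -0.001]
contact_force: [-0.3, -1.3, -0.1]
opening: -0.0001
grip_force: 0.0
```

Run:
```python
from h import *
go(.4625,-.054,.06,-90+11.5)
```

```text
pos [ 0.2563 -0.5696  0.1503] xdir 101.3 z [-0.     0.001 -1.   ] q6 [-1.27  0.11  1.69 -0.    1.34 -1.46] t 1.1
shift cm [46.48 30.36  9.08] norm 56.26 turn deg -0.2
shift if turned first [46.4  30.49  9.08]
```

Call:
send_rows:
  rows:
    - [0, [4.65, 3.04, 0], 0]
    - [0, [4.65, 3.04, 0], 0]
    - [0, [4.65, 3.04, 0], 0]
    - [0, [4.65, 3.04, 0], 0]
    - [0, [4.65, 3.04, 0], 0]
    - [0, [4.65, 3.04, 0], 0]
    - [0, [4.65, 3.04, 0], 0]
    - [0, [4.65, 3.04, 0], 0]
    - [0, [4.65, 3.04, 0], 0]
    - [0, [4.65, 3.04, 0], 0]

```text
t: 2.35
tool_pos: [0.4661, -0.0535, 0.1511]
tool_rot: [1.998, 2.424, -0.0]
contact_force: [0.5, -0.1, 0.4]
opening: -0.0002
grip_force: 0.0
```

Call:
send_rows:
  rows:
    - [0, [0, 0, 4], 0]
    - [0, [0, 0, 4], 0]
    - [0, [0, 0, 2], 0]
    - [0, [0, 0, 0], 0]
    - [0, [0, 0, 0], 0]

```text
t: 2.98
tool_pos: [0.4665, -0.0556, 0.0522]
tool_rot: [1.997, 2.424, 0.001]
contact_force: [-0.0, -0.1, -0.1]
opening: 0.0
grip_force: 0.0
```

Run:
```python
from h import *
go(.4625,-.054,.033,-90+11.5)
a=grab('top');b=grab('side')
A=a['frame'][160:250,260:370,::-1]; B=b['frame'][150:240,210:340,::-1]
cv2.imwrite('pics/press.png',np.hstack([cv2.resize(A,(367,300),interpolation=2),cv2.resize(B,(433,300),interpolation=2)]))
```

```text
pos [ 0.4665 -0.0556  0.0522] xdir 101.0 z [ 0.001 -0.    -1.   ] q6 [-0.28 -0.14  2.12  0.    1.16 -0.47] t 2.975
shift cm [ 0.24 -0.37  1.92] norm 1.97 turn deg -0.5
shift if turned first [ 0.24 -0.36  1.92]
```

View pics/press.png

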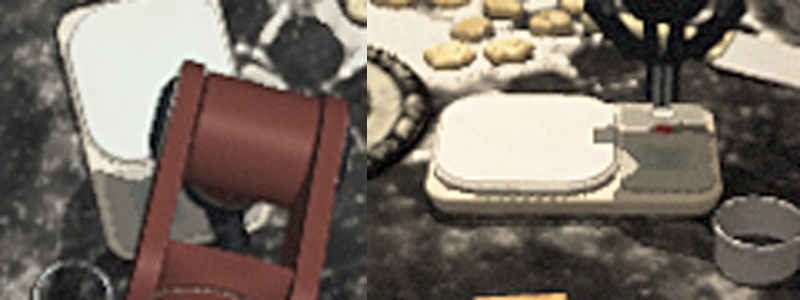

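The side view shows the closed fingertips (660,110) just above the red button (663,130). The power button is hidden behind them. I correct by about 4 mm, then descend in small steps.

Call:
send_rows:
  rows:
    - [0, [0.24, -0.37, 0.8], 0]
    - [0, [0, 0, 0.7], 0]
    - [0, [0, 0, 0.3], 0]
    - [0, [0, 0, 0], 0]

```text
t: 3.58
tool_pos: [0.4615, -0.0537, 0.0328]
tool_rot: [-1.997, -2.424, 0.001]
contact_force: [0.6, -0.1, 0.3]
opening: -0.0002
grip_force: 0.0
```

Call:
send_rows:
  rows:
    - [0, [0, 0, 0.15], 0]
    - [0, [0, 0, 0.1], 0]
    - [0, [0, 0, 0], 0]

```text
t: 3.95
tool_pos: [0.4618, -0.0538, 0.0308]
tool_rot: [-1.998, -2.424, 0.0]
contact_force: [0.1, -1.1, 0.3]
opening: -0.0
grip_force: 0.0
```

Call:
send_rows:
  rows:
    - [0, [0, 0, 0.1], 0]
    - [0, [0, 0, 0], 0]

```text
t: 4.2
tool_pos: [0.462, -0.0538, 0.03]
tool_rot: [1.998, 2.424, 0.0]
contact_force: [-0.7, -0.3, 1.5]
opening: -0.0
grip_force: 0.6
```

Call:
send_rows:
  rows:
    - [0, [0, 0, 0.05], 0]
    - [0, [0, 0, 0], 0]

```text
t: 4.45
tool_pos: [0.462, -0.0538, 0.0296]
tool_rot: [1.998, 2.424, 0.0]
contact_force: [-1.2, 0.7, 3.1]
opening: 0.0002
grip_force: 1.3
```

Call:
send_rows:
  rows:
    - [0, [0, 0, 0.07], 0]
    - [0, [0, 0, 0], 0]

```text
t: 4.7
tool_pos: [0.462, -0.0538, 0.0289]
tool_rot: [1.998, 2.424, 0.0]
contact_force: [-1.2, -0.0, 3.5]
opening: 0.0
grip_force: 1.9
```

Call:
send_rows:
  rows:
    - [0, [0, 0, 0.05], 0]
    - [0, [0, 0, 0], 0]

```text
t: 4.95
tool_pos: [0.462, -0.0538, 0.0287]
tool_rot: [-1.998, -2.425, 0.0]
contact_force: [-2.7, 1.0, 7.2]
opening: 0.0002
grip_force: 3.6
```

The force reached 7 N at full button travel, so the zero button is pressed. I retract and head for the weight.

Call:
send_rows:
  rows:
    - [0, [0, 0, -1], 0]
    - [0, [0, 0, -4], 0]
    - [0, [0, 0, -5], 0]
    - [5, [0, 0, -2], -6.8]
    - [5, [0, 0, 0], 0]

```text
t: 5.58
tool_pos: [0.463, -0.0541, 0.1502]
tool_rot: [1.85, 2.534, 0.002]
contact_force: [-0.2, 0.3, -1.1]
opening: 0.0358
grip_force: 0.0
```

Run:
```python
from h import *
for n in('top','side'):   # pre-move images: weight and block
    im=grab(n); P=cloud(im); hsv=cv2.cvtColor(im['frame'],cv2.COLOR_RGB2HSV)
    w=(P[...,0]>.46)&(P[...,0]<.50)&(P[...,1]>.285)&(P[...,1]<.325)&(hsv[...,1]<70)
    for lo,hi in((.036,.046),(.052,.066)):
        q=P[w&(P[...,2]>lo)&(P[...,2]<hi)]; print(n,lo,len(q),q.mean(0).round(4),q.min(0).round(4),q.max(0).round(4))
go(.48,.303,.08,107.8)
```

```text
top 0.036 20 [0.479  0.2997 0.0418] [0.4701 0.2917 0.0364] [0.4912 0.3125 0.0456]
top 0.052 21 [0.4795 0.3008 0.0571] [0.4719 0.2948 0.0533] [0.4862 0.3072 0.0637]
side 0.036 67 [0.4784 0.3078 0.0422] [0.469  0.2948 0.0362] [0.4902 0.3142 0.046 ]
side 0.052 40 [0.4794 0.3041 0.0563] [0.4735 0.2963 0.052 ] [0.4855 0.3094 0.0588]
pos [ 0.4611 -0.0535  0.147 ] xdir 107.7 z [-0.001  0.    -1.   ] q6 [-0.28 -0.28  2.06  0.    1.36 -0.59] t 5.675
shift cm [33.38 12.66  6.71] norm 36.33 turn deg -0.1
shift if turned first [33.36 12.71  6.71]
```

Call:
send_rows:
  rows:
    - [5, [4.77, 1.81, 0], 0]
    - [5, [4.77, 1.81, 0], 0]
    - [5, [4.77, 1.81, 0], 0]
    - [5, [4.77, 1.81, 0], 0]
    - [5, [4.77, 1.81, 0], 0]
    - [5, [4.77, 1.81, 0], 0]
    - [5, [4.77, 1.81, 0], 0]
    - [5, [0, 0, 3], 0]
    - [5, [0, 0, 3], 0]
    - [5, [0, 0, 0], 0]

```text
t: 6.92
tool_pos: [0.4766, 0.3014, 0.0828]
tool_rot: [-1.848, -2.534, 0.014]
contact_force: [0.1, -0.6, 1.0]
opening: 0.0498
grip_force: 0.0
```

Run:
```python
from h import *
go(.480,.303,.033,107.8)
b=grab('side');B=b['frame'][170:310,190:350,::-1]
cv2.imwrite('pics/above.png',cv2.resize(B,(640,560),interpolation=2))
```

```text
pos [0.4766 0.3014 0.0828] xdir 107.8 z [-0.009 -0.004 -1.   ] q6 [ 0.43  0.05  1.87 -0.    1.23  0.12] t 6.925
shift cm [0.05 0.42 4.98] norm 4.99 turn deg -0.0
shift if turned first [0.05 0.42 4.98]
```

View pics/above.png

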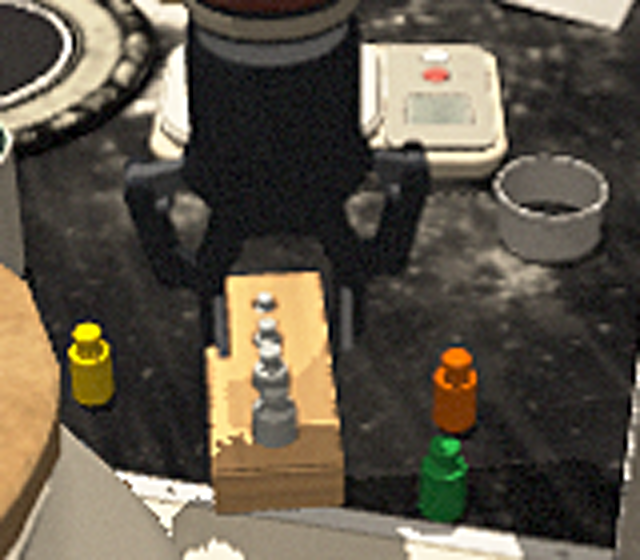

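The open fingers (220,330) and (347,320) straddle the row, with the large steel weight (274,410) on their centre line. Descending.

Call:
send_rows:
  rows:
    - [5, [0.05, 0.42, 1.5], 0]
    - [5, [0, 0, 1.5], 0]
    - [5, [0, 0, 1.2], 0]
    - [5, [0, 0, 0.5], 0]
    - [5, [0, 0, 0], 0]
  newtons: 25

```text
t: 7.6
tool_pos: [0.4838, 0.3045, 0.0406]
tool_rot: [-1.85, -2.538, 0.001]
contact_force: [0.0, -0.5, -0.1]
opening: 0.0504
grip_force: 0.0
```

Run:
```python
from h import *
go(.480,.303,.033,107.8)
```

```text
pos [0.4838 0.3045 0.0406] xdir 107.8 z [-0.001 -0.    -1.   ] q6 [0.43 0.12 1.88 0.   1.14 0.12] t 7.6
shift cm [-0.03 -0.41  0.76] norm 0.86 turn deg 0.0
shift if turned first [-0.03 -0.41  0.76]
```

Call:
send_rows:
  rows:
    - [5, [0, -0.4, 0.4], 0]
    - [5, [0, 0, 0.3], 0]
    - [5, [0, 0, 0], 0]

```text
t: 7.98
tool_pos: [0.4801, 0.3034, 0.034]
tool_rot: [-1.85, -2.539, 0.0]
contact_force: [0.1, -0.1, 0.0]
opening: 0.0503
grip_force: 0.0
```

Call:
send_rows:
  rows:
    - [2, [0, 0, 0], 0]
    - [1.5, [0, 0, 0], 0]
    - [1.5, [0, 0, 0], 0]
    - [1.5, [0, 0, 0], 0]

```text
t: 8.48
tool_pos: [0.4805, 0.3036, 0.0344]
tool_rot: [1.85, 2.539, 0.001]
contact_force: [-0.8, -0.3, 1.7]
opening: 0.0204
grip_force: 24.5
```

Call:
send_rows:
  rows:
    - [1.5, [0, 0, -0.5], 0]
    - [1.5, [0, 0, -1.5], 0]
    - [1.5, [0, 0, -2], 0]
    - [1.5, [0, 0, -3], 0]
    - [1.5, [0, 0, -3], 0]
    - [1.5, [0, 0, 0], 0]

```text
t: 9.22
tool_pos: [0.4824, 0.3045, 0.1387]
tool_rot: [1.848, 2.536, 0.011]
contact_force: [0.2, -0.4, 0.2]
opening: 0.0206
grip_force: 24.9
```

Run:
```python
from h import *
go(.566,-.0145,.134,107.8)
b=grab('side');B=b['frame'][130:310,190:370,::-1]
cv2.imwrite('pics/held.png',cv2.resize(B,(590,590),interpolation=2))
```

```text
pos [0.4824 0.3045 0.1387] xdir 107.8 z [ 0.007  0.003 -1.   ] q6 [ 0.43 -0.01  1.83  0.    1.31  0.12] t 9.225
shift cm [-32.93  -1.81   0.42] norm 32.98 turn deg 0.0
shift if turned first [-32.93  -1.8    0.42]
```

View pics/held.png

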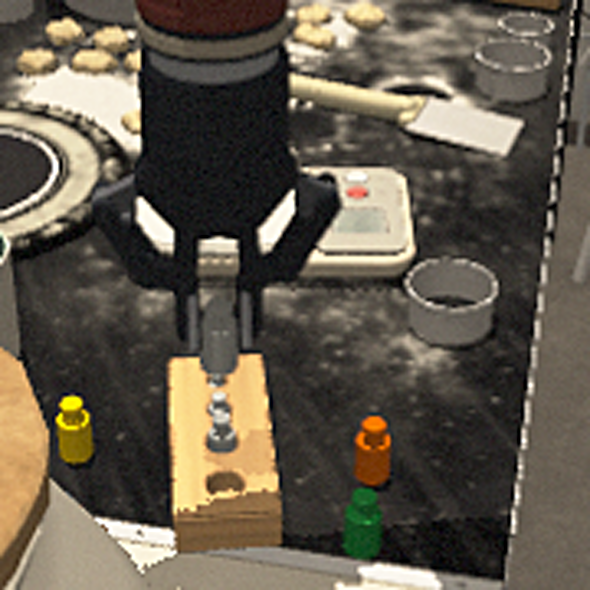

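The weight is held upright at (218,330), its pocket at (225,483) is empty, and the other weights are in place. I carry it over the pan.

Call:
send_rows:
  rows:
    - [1.5, [-3, -0.16, 0], 0]
    - [1.5, [-5, -0.27, 0], 0]
    - [1.5, [-5, -0.27, 0], 0]
    - [1.5, [-5, -0.27, 0], 0]
    - [1.5, [-5, -0.27, 0], 0]
    - [1.5, [-5, -0.27, 0], 0]
    - [1.5, [-3.5, -0.2, 0], 0]
    - [1.5, [-1.5, -0.1, 0], 0]
    - [1.5, [0, 0, 0], 0]
    - [1.5, [0, 0, 0], 0]

```text
t: 10.52
tool_pos: [0.5635, -0.0151, 0.1335]
tool_rot: [-1.848, -2.539, 0.0]
contact_force: [0.5, -0.4, -0.8]
opening: 0.0201
grip_force: 24.9
```

Run:
```python
from h import *
go(.566,-.0145,.060,107.8)
im=grab('side');P=cloud(im);hsv=cv2.cvtColor(im['frame'],cv2.COLOR_RGB2HSV)
p=ctrl.get_obs()['tool_pos']
w=(np.hypot(P[...,0]-p[0],P[...,1]-p[1])<.013)&(P[...,2]>.06)&(P[...,2]<.2)
q=P[w]; print(len(q),np.percentile(q[:,2],[0,2,5]).round(4), 'expect',p[2]-.0194)
```

```text
pos [ 0.5635 -0.0151  0.1335] xdir 107.9 z [-0.001  0.001 -1.   ] q6 [-0.16 -0.01  1.85  0.    1.31 -0.47] t 10.525
shift cm [-0.03  0.26  7.35] norm 7.36 turn deg 0.1
shift if turned first [-0.03  0.26  7.35]
134 [0.114  0.1159 0.1174] expect 0.11430188198947516
```

Bottom height matches the expected value. I lower it to about 5 mm above contact (TCP at 0.059).

Call:
send_rows:
  rows:
    - [1.5, [0, 0.25, 2.5], 0]
    - [1.5, [0, 0, 2.5], 0]
    - [1.5, [0, 0, 1.5], 0]
    - [1.5, [0, 0, 0.8], 0]
    - [1.5, [0, 0, 0], 0]
    - [1.5, [0, 0, 0], 0]

```text
t: 11.32
tool_pos: [0.5672, -0.0156, 0.0622]
tool_rot: [1.849, 2.538, 0.001]
contact_force: [1.5, -1.2, -0.9]
opening: 0.0202
grip_force: 24.9
```

Call:
send_rows:
  rows:
    - [1.5, [0, 0, 0.15], 0]
    - [1.5, [0, 0, 0.15], 0]
    - [1.5, [0, 0, 0], 0]
    - [1.5, [0, 0, 0], 0]

```text
t: 11.82
tool_pos: [0.5664, -0.0155, 0.0581]
tool_rot: [1.851, 2.539, 0.0]
contact_force: [-0.4, -0.5, -1.2]
opening: 0.0203
grip_force: 24.9
```

Call:
send_rows:
  rows:
    - [1.5, [0, 0, 0.15], 0]
    - [1.5, [0, 0, 0.1], 0]
    - [1.5, [0, 0, 0], 0]

```text
t: 12.2
tool_pos: [0.5663, -0.0155, 0.0554]
tool_rot: [-1.85, -2.539, 0.0]
contact_force: [0.2, -0.2, -0.7]
opening: 0.0203
grip_force: 24.9
```

Call:
send_rows:
  rows:
    - [1.5, [0, 0, 0.07], 0]
    - [1.5, [0, 0, 0], 0]

```text
t: 12.45
tool_pos: [0.5664, -0.0155, 0.0549]
tool_rot: [-1.85, -2.539, 0.0]
contact_force: [1.3, -0.8, -0.8]
opening: 0.0204
grip_force: 24.9
```

Call:
send_rows:
  rows:
    - [1.5, [0, 0, 0.08], 0]
    - [1.5, [0, 0, 0], 0]

```text
t: 12.7
tool_pos: [0.5665, -0.0155, 0.0541]
tool_rot: [1.851, 2.539, 0.0]
contact_force: [-0.2, -0.0, -1.5]
opening: 0.0202
grip_force: 24.9
```

Call:
send_rows:
  rows:
    - [1.5, [0, 0, 0.05], 0]
    - [1.5, [0, 0, 0], 0]

```text
t: 12.95
tool_pos: [0.5665, -0.0155, 0.0537]
tool_rot: [1.85, 2.539, 0.0]
contact_force: [0.1, -0.6, -0.7]
opening: 0.0206
grip_force: 24.9
```

Call:
send_rows:
  rows:
    - [2.3, [0, 0, 0], 0]
    - [3, [0, 0, 0], 0]
    - [4, [0, 0, 0], 0]
    - [5, [0, 0, 0], 0]
    - [5, [0, 0, 0], 0]
    - [5, [0, 0, -1], 0]
    - [5, [0, 0, -2], 0]
    - [5, [0, 0, -5], 0]
    - [5, [0, 0, -5], 0]
    - [5, [0, 0, 0], 0]

```text
t: 14.2
tool_pos: [0.5702, -0.016, 0.1918]
tool_rot: [1.844, 2.529, 0.009]
contact_force: [-0.2, 0.3, -0.3]
opening: 0.0498
grip_force: 0.0
```

Run:
```python
from h import *
im=grab('side');P=cloud(im)
w=(P[...,0]>.52)&(P[...,0]<.61)&(abs(P[...,1]+.015)<.045)&(P[...,2]>.042)&(P[...,2]<.1)
q=P[w]; print(len(q),q.min(0).round(4),q.max(0).round(4))
cv2.imwrite('pics/end.png',cv2.resize(im['frame'][130:310,190:370,::-1],(590,590),interpolation=2))
```

```text
104 [ 0.5538 -0.0259  0.0427] [ 0.5763 -0.0023  0.0781]
```

View pics/end.png

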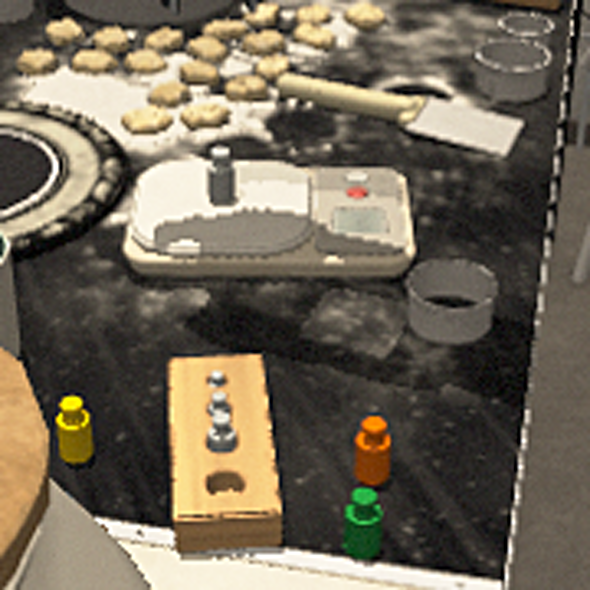

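The 100 g weight stands upright on the pan at (222,180), with its top near z 0.077 and within a few mm of the middle. Both buttons look out and the other three weights are in their pockets. I'm handing the job in.

```bash
python3 -c "
from station import ctrl
print(ctrl.finish_job())"
```

```text
the job is handed in; nothing more can be done
None
```

I pressed the scale's zero button with the pan empty, then set the 100 g weight upright near the middle of the pan, let go, and handed the job in at about 14 s (limit 42 s). The last picture showed the other three weights in their pockets and nothing else moved; no verdict came back.

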